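# Build the micro-sieve column on the shaker

### The job

The next batch of cave sediment is to be dry-sieved for tiny bones: build the sieve column on the shaker, one piece at a time from the bottom up - receiver pan in the shaker's locating ring, then the fine, the medium and the coarse sieve, and the lid on top. Each piece must be nested fully home and level in the one below and then let go; keep the pieces upright and do not disturb the two vials and the loupe.

Things in the scene. Friction and masses are not known exactly. Their poses are not given: they have to be found in the camera images.
- shaker: Sieve shaker, fixed: grey housing 118 x 118 mm, 34 mm high, dark control panel on one side; on top a round metal platform with an upright steel locating ring (outside 60 mm, bore 55 mm, rim 54 mm above the table, 10 mm deep). Origin: on the table under the ring's centre; z up. With the pan seated, the pan's origin is 46 mm above this one.
- pan: Receiver pan, the shallowest metal drum, plain solid floor. Origin: centre of the underside, z up, yaw free. Frame 60 mm across outside (grip here), bore 55, wall 2.5. Below it a spigot 8 mm high, 52 across, tapering to 44 at its foot, which drops into the rim below until the frame, 8 mm above the origin, rests on that rim. Rim 26 mm above the origin; the next piece's origin nests 18 mm above it. 70 g.
- fine_sieve: Fine sieve: lowest of the three, close wire mesh (2 mm). Origin: centre of the underside, z up, yaw free. Frame 60 mm across outside (grip here), bore 55, wall 2.5. Below it a spigot 8 mm high, 52 across, tapering to 44 at its foot, which drops into the rim below until the frame, 8 mm above the origin, rests on that rim. Rim 36 mm above the origin; the next piece's origin nests 28 mm above it. 80 g.
- medium_sieve: Medium sieve: middle height, wire mesh of 5 mm. Origin: centre of the underside, z up, yaw free. Frame 60 mm across outside (grip here), bore 55, wall 2.5. Below it a spigot 8 mm high, 52 across, tapering to 44 at its foot, which drops into the rim below until the frame, 8 mm above the origin, rests on that rim. Rim 46 mm above the origin; the next piece's origin nests 38 mm above it. 90 g.
- coarse_sieve: Coarse sieve: the tallest, wide wire mesh of 10 mm. Origin: centre of the underside, z up, yaw free. Frame 60 mm across outside (grip here), bore 55, wall 2.5. Below it a spigot 8 mm high, 52 across, tapering to 44 at its foot, which drops into the rim below until the frame, 8 mm above the origin, rests on that rim. Rim 58 mm above the origin; the next piece's origin nests 50 mm above it. 110 g.
- lid: Lid of the set: metal disc 60 mm across with the same 8 mm high spigot (52 mm across, tapering to 44) below and a black knob on top: 20 mm in diameter, from 14 to 34 mm above the origin; grip it there. Origin: centre of the spigot's underside; z up, yaw free. 60 g.
- vial_dark: Bystander, leave alone: loose sample vial standing upright, black screw cap, 23 mm in diameter, 54 mm high. Origin: centre of its base.
- vial_white: Bystander, leave alone: loose sample vial standing upright, white screw cap, 23 mm in diameter, 54 mm high. Origin: centre of its base.
- loupe: Bystander, leave alone: black folding loupe lying open, 34 x 67 x 14 mm. Origin: centre of its underside.

How it is judged:
By the outcome, as a careful person would: the job done as asked, in the order asked, and still so for the second after the job is handed in, with the robot touching nothing.
It also fails if it takes over 125 s, if anything falls off the work surface, if the arm or the gripper's body presses on something with over 40 N, if the wrist force passes 120 N, or if a joint passes its speed limit or range.

### The arm

A 6-joint arm with a two-finger parallel gripper is mounted at the origin on the work surface; the furniture and walls round the work are solid. World frame = base frame: x ahead of the robot, y to its left, z up, the work surface at z = 0. Lengths are in m, angles in rad, forces in N, time in s.
With the tool pointing down it reaches from about 0.3 to 0.875 m from the base axis. Payload 6.4 kg.
Tool frame: the origin (TCP) lies where the fingers leave the gripper's body, on its centre line; the fingertips stand 73 mm ahead of it and the grasp point (between the pads) lies 54 mm ahead of it; z points along the fingers, y is the line along which they close (so a half turn about z gives the same grasp; the last joint's range is limited). The gripper opens to 85 mm and grips with 20 to 120 N. Pads are 22 mm wide; open, the fingers measure 114 mm over their backs; the gripper's body (76 mm by 85 mm) begins 54 mm behind the grasp point. The pads swing forward as they close: fully open they stand 13 mm farther back than shut.
Start: joints at [0.906, 0.181, 1.607, -0, 1.354, -0.206], TCP at [0.255, 0.516, 0.304] pointing down, gripper open.
Joint ranges: [-2.99, 2.99], [-0.89, 2.07], [0.3, 2.58], [-1.14, 4.28], [0, 2.63], [-3.12, 3.12]. Speed limits (rad/s): [2.57, 2.57, 3.01, 3.14, 3.14, 3.14].

### API

Orientations are given as a unit quaternion [w, x, y, z].
In Python, from bench import ctrl gives the robot as it stands.
- The arm moves only by the tool carry_out, never from a script. Its argument "steps" is one flat list of numbers, 7 for each row, row after row: the shift along the tool's x, y, z in m, then the turn, a rotation vector about the tool's x, y, z in rad, then the opening, from 0 (shut) to 1 (fully open). In form: [dx, dy, dz, wx, wy, wz, claw, dx, dy, dz, wx, wy, wz, claw, ...]. A call has 1 to 20 rows; each row is the pose to reach, as a shift and turn from the pose commanded when the call began, along the tool's axes at that moment; what a row does not reach only later rows make up. A row lasts 1/10 s, in which the tool goes at most 50 mm and 8.59 degrees, less where a joint would pass 70% of its speed; a pose out of reach is approached as far as the arm can. A call with a gripper value outside its range is refused whole. The fingers move at their own pace and stop on an object; the grip force is fixed at half the most. Time passes only in rows, so rows that repeat a pose let the fingers close. It gives the time, the measured TCP pose, the force, the opening and the grip force at its end, in the units of the state.
- ctrl.get_obs(): the state, without advancing time (a new reading comes with each control period).
- ctrl.camera(name): name is "scene" or "side" or "wrist"; returns the picture (400x640x3 uint8, red, green, blue); there is no depth.
- ctrl.camera_params(name): a dict with "vertical_fov" (degrees; the focal length in pixels is half the picture's height over the tangent of half this angle, whatever the lens; pixels are square), "cx", "cy" (the principal point, pixels), "cam_to_world" (4x4, takes a point from camera to world coordinates); the wrist camera has in their place "hand_eye" (4x4, takes a point from camera to tool coordinates, whose origin is the TCP and whose axes are the flange's). Camera axes: x right, y down, z forward; pixel columns grow to the right and rows downward; lengths in m; the calibration is good to about 2 mm. A picture is of the moment at which its call begins: read the wrist's pose just before it. camera_params takes no time and is no camera call.
- ctrl.hand_in(): hands the job in; it is judged then, once.
The state is a dict: "time_s": time; "q": joint angles; "dq": joint speeds; "joint_efforts": joint torques, N m; "eef_pos": TCP position; "eef_rot": TCP orientation; "wrist_force": force on the tool from outside, world axes, zero at the start; "torque": the same for the moment, N m; "opening": opening from 0.0 (shut) to 1.0 (fully open); "grasp_force": force on a finger pad.
Only numpy, scipy, OpenCV 4.12 (cv2) and the standard library are available. Lean on these libraries where they do the work, as an engineer would, in place of code of your own. Each camera call takes 0.05 s, during which the arm holds its last target. There are 200 camera calls.

## Working session

There is one attempt and no reset: what is moved stays moved. The work goes in short steps, Python scripts to look and compute and a tool call to move; the robot and the scene stay as the last step left them, time stands still between calls to the robot, and variables do not carry over. Pictures are saved under pics/ and viewed, at most 14 in all, crops included, and the job is handed in when it is done.

Besides the shell and the picture viewer there is one more tool, called after ">>>" as a command line: name --argument value ..., lists and objects as JSON in quotes. carry_out: Moves the arm, as the interface text tells. Its arguments: {"type":"object","properties":{"steps":{"type":"array"}},"required":["steps"]}

```bash
mkdir -p pics; ls; python3 - <<'E'
from bench import ctrl
import cv2,numpy as np
o=ctrl.get_obs();print({k:np.round(v,3) for k,v in o.items()})
for n in ["scene","side","wrist"]:
    im=ctrl.camera(n);cv2.imwrite(f"pics/{n}0.png",im[:,:,::-1]);p=ctrl.camera_params(n);print(n,p)
E
```

```text
pics
{'time_s': np.float64(0.0), 'q': array([ 0.906,  0.182,  1.608, -0.   ,  1.354, -0.206]), 'dq': array([ 0.003,  0.001,  0.001,  0.001, -0.   ,  0.   ]), 'joint_efforts': array([-3.0000e-03, -4.4488e+01, -3.5133e+01, -1.0000e-03,  9.0000e-03,
       -0.0000e+00]), 'eef_pos': array([0.254, 0.515, 0.303]), 'eef_rot': array([-0.   ,  0.227,  0.974, -0.001]), 'wrist_force': array([ 0.373, -0.029, -0.244]), 'torque': array([-0.019, -0.008,  0.029]), 'grasp_force': np.float64(0.0), 'opening': np.float64(1.0)}
scene {'vertical_fov': 53.62193513439537, 'cx': 311.5404304753244, 'cy': 201.06258197537122, 'cam_to_world': array([[ 0.80097384, -0.40719921,  0.43889601,  0.08350938],
       [-0.59851265, -0.52629797,  0.60398101, -0.59132846],
       [-0.01495051, -0.7464578 , -0.66526479,  0.72004302],
       [ 0.        ,  0.        ,  0.        ,  1.        ]])}
side {'vertical_fov': 42.604667772059756, 'cx': 310.87450802567275, 'cy': 199.45704234404553, 'cam_to_world': array([[ 0.99022608, -0.06276161,  0.12455233,  0.31563872],
       [-0.1386533 , -0.53957402,  0.83044274, -1.20040831],
       [ 0.01508528, -0.83959565, -0.54300237,  0.83289522],
       [ 0.        ,  0.        ,  0.        ,  1.        ]])}
wrist {'vertical_fov': 71.73519061090143, 'cx': 319.04521278529853, 'cy': 199.98775704299075, 'hand_eye': array([[-1.25192952e-04, -9.56120503e-01, -2.92973664e-01,
         7.43964049e-02],
       [ 9.99999456e-01, -4.23194910e-04,  9.53780084e-04,
        -4.49409940e-04],
       [-1.03591366e-03, -2.92973385e-01,  9.56120036e-01,
        -6.99506419e-02],
       [ 0.00000000e+00,  0.00000000e+00,  0.00000000e+00,
         1.00000000e+00]])}
```

View pics/scene0.png

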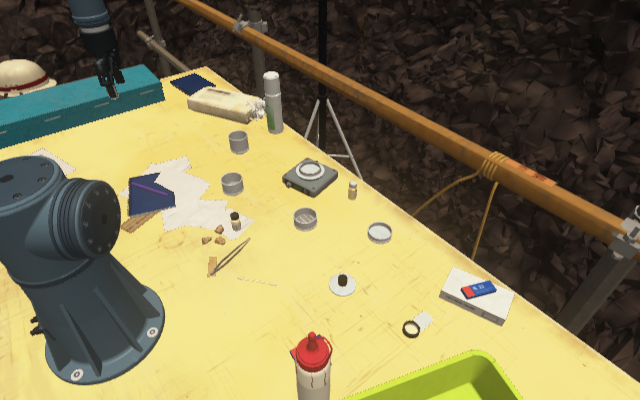

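View pics/side0.png

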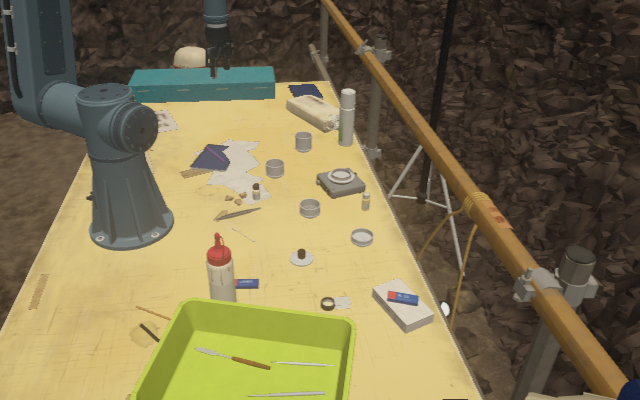

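The scene picture shows the drums at (239,142), (232,183) and (305,219), the pan at (380,232), the lid at (342,284) and the ring at (310,168). In the side picture the same things are at (303,142), (275,169), (310,208), (362,238), (302,257) and (341,176). Next I triangulate roughly and save zoomed crops.

```bash
cat > h.py <<'E'
import numpy as np,cv2
from bench import ctrl
from scipy.spatial.transform import Rotation as R
def cam(n,o=None):
    p=ctrl.camera_params(n); f=200/np.tan(np.radians(p['vertical_fov'])/2)
    if n=='wrist':
        T=np.eye(4); w,x,y,z=o['eef_rot']; T[:3,:3]=R.from_quat([x,y,z,w]).as_matrix(); T[:3,3]=o['eef_pos']
        M=T@p['hand_eye']
    else: M=p['cam_to_world']
    return M,f,p['cx'],p['cy']
def ray(c,uv):
    M,f,cx,cy=c; d=M[:3,:3]@np.array([(uv[0]-cx)/f,(uv[1]-cy)/f,1]); return M[:3,3],d/np.linalg.norm(d)
def onz(c,uv,z):
    o,d=ray(c,uv); return o+d*(z-o[2])/d[2]
def tri(c1,u1,c2,u2):
    a,d=ray(c1,u1); b,e=ray(c2,u2)
    s=np.linalg.lstsq(np.c_[d,-e],b-a,rcond=None)[0]; p,q=a+s[0]*d,b+s[1]*e
    return (p+q)/2,np.linalg.norm(p-q)
def proj(c,P):
    M,f,cx,cy=c; q=M[:3,:3].T@(np.asarray(P)-M[:3,3]); return np.array([cx+f*q[0]/q[2],cy+f*q[1]/q[2]])
E
python3 - <<'E'
from h import *
A=cam('scene');B=cam('side')
for n,u,v in [('d1',(239,135),(303,136)),('d2',(232,177),(275,163)),('d3',(305,212),(310,202)),('pan',(380,229),(362,235)),('lidknob',(342,277),(302,250)),('ring',(310,167),(341,175)),('vd',(235,213),(256,184)),('vw',(353,183),(366,193)),('loupe',(412,328),(328,303))]:
    p,e=tri(A,u,B,v);print(n,p.round(3),round(e,4))
a=cv2.imread('pics/scene0.png')[120:310,200:420];cv2.imwrite('pics/sz.png',cv2.resize(a,None,fx=3,fy=3,interpolation=2))
E
```

```text
d1 [0.524 0.391 0.058] 0.0053
d2 [0.415 0.238 0.042] 0.0039
d3 [0.494 0.004 0.038] 0.0022
pan [ 0.613 -0.144  0.021] 0.0036
lidknob [ 0.445 -0.201  0.03 ] 0.002
ring [0.61  0.139 0.043] 0.0063
vd [0.347 0.092 0.055] 0.0014
vw [0.655 0.005 0.054] 0.0021
loupe [ 0.484 -0.37   0.008] 0.0009
```

View pics/sz.png

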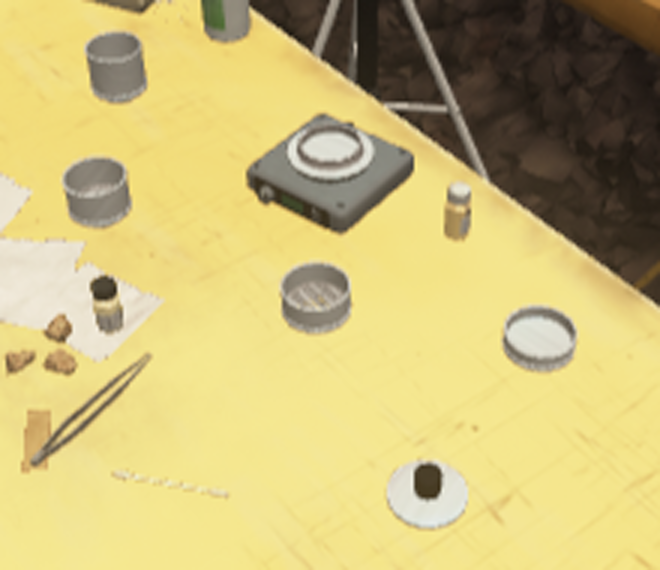

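View pics/wrist0.png

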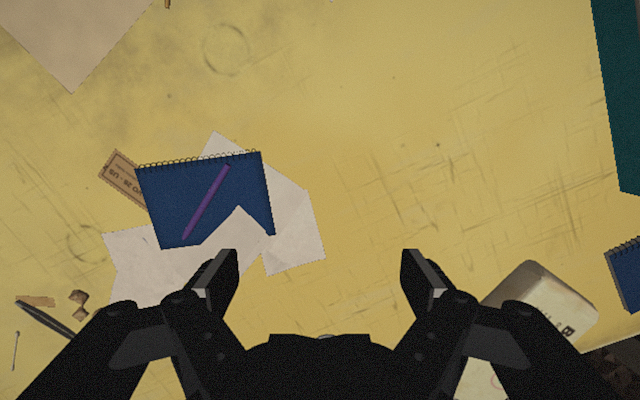

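Crop: coarse is upper left, medium below it, fine in the centre, pan on the right and lid below. The triangulated rim heights (58, 42, 38, 21 mm) match the text. The wrist view at the start shows no target pieces. I'll keep the tool's orientation fixed, look at the ring first, then the pan.

```bash
cat >> h.py <<'E'
def shift(T,o=None):
    o=o or ctrl.get_obs(); w,x,y,z=o['eef_rot']
    return R.from_quat([x,y,z,w]).inv().apply(np.asarray(T)-o['eef_pos'])
XT=np.array([-0.897,0.442])
def look(xy): return np.asarray(xy)-0.0744*XT
E
python3 - <<'E'
from h import *
t=look((.61,.139));print(t,shift([*t,.235]).round(4))
E
```

```text
[0.6767368 0.1061152] [-0.5599 -0.1798  0.0683]
```

>>> carry_out --steps '[-0.56,-0.18,0.068,0,0,0,1,-0.56,-0.18,0.068,0,0,0,1,-0.56,-0.18,0.068,0,0,0,1,-0.56,-0.18,0.068,0,0,0,1,-0.56,-0.18,0.068,0,0,0,1,-0.56,-0.18,0.068,0,0,0,1,-0.56,-0.18,0.068,0,0,0,1,-0.56,-0.18,0.068,0,0,0,1,-0.56,-0.18,0.068,0,0,0,1,-0.56,-0.18,0.068,0,0,0,1,-0.56,-0.18,0.068,0,0,0,1,-0.56,-0.18,0.068,0,0,0,1,-0.56,-0.18,0.068,0,0,0,1,-0.56,-0.18,0.068,0,0,0,1,-0.56,-0.18,0.068,0,0,0,1]'

```text
time_s: 1.65
eef_pos: [0.6762, 0.1071, 0.2356]
eef_rot: [-0.001, 0.227, 0.974, 0.0]
wrist_force: [0.8, 1.0, 0.1]
opening: 1.0
grasp_force: 0.0
```

```bash
cat >> h.py <<'E'
import json
def snap(name):
    o=ctrl.get_obs(); im=ctrl.camera('wrist')[:,:,::-1].copy(); cv2.imwrite(f'pics/{name}.png',im)
    json.dump({k:np.asarray(o[k]).tolist() for k in ('eef_pos','eef_rot')},open(f'pics/{name}.json','w')); return o,im
E
python3 - <<'E'
from h import *
o,im=snap('ring1');print(o['eef_pos'],o['eef_rot'],o['time_s'],o['wrist_force'])
E
```

```text
[0.67620129 0.10707173 0.23557937] [-6.05245836e-04  2.27052800e-01  9.73882260e-01  6.46721684e-05] 1.65 [0.84552229 0.9548104  0.12438344]
```

View pics/ring1.png

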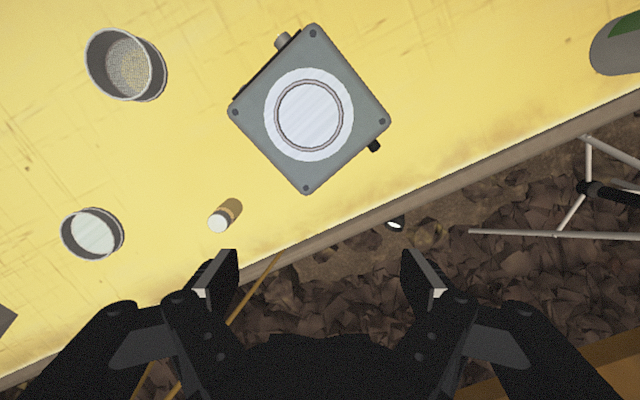

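The ring is at (309,115) with outline radius about 33 px; 30 mm at 0.25 m gives 33 px. The pan's rim is near (92,233), the fine sieve's near (120,62). No view is needed for the fit.

```bash
cat >> h.py <<'E'
def load(name):
    o=json.load(open(f'pics/{name}.json')); return cam('wrist',o),cv2.imread(f'pics/{name}.png'),o
def edges(im,c,r0,r1,sign,n=180,k=3,erange=(1,1,0)):
    """radial edge search from c: strongest gradient of given sign between r0,r1 px; robust ellipse."""
    g=cv2.GaussianBlur(cv2.cvtColor(im,cv2.COLOR_BGR2GRAY),(0,0),0.8).astype(np.float32)
    th=np.arange(n)*2*np.pi/n; rr=np.arange(r0,r1,.25)
    X=(c[0]+np.outer(np.cos(th),rr)).astype(np.float32);Y=(c[1]+np.outer(np.sin(th),rr)).astype(np.float32)
    d=np.gradient(cv2.remap(g,X,Y,1),axis=1)*sign
    i=d.argmax(1); P=np.c_[X[np.arange(n),i],Y[np.arange(n),i]]
    for _ in range(4):
        e=cv2.fitEllipse(P.astype(np.float32)); rad=np.linalg.norm(P-e[0],axis=1)
        a=np.arctan2(*(P-e[0]).T[::-1])-np.radians(e[2]); A,B=e[1][0]/2,e[1][1]/2
        m=A*B/np.hypot(B*np.cos(a),A*np.sin(a)); res=rad-m; keep=abs(res)<max(1,2*np.median(abs(res))); P=P[keep]
    return e,len(P)
E
python3 - <<'E'
from h import *
c,im,o=load('ring1')
for r0,r1,s in [(24,32,-1),(30,38,1),(24,38,-1),(38,52,-1)]:
    e,n=edges(im,(309,115),r0,r1,s);print(r0,r1,s,np.round(e,2) if 0 else e,n,onz(c,e[0],.054).round(4))
# pan, fine by low-saturation contours
hsv=cv2.cvtColor(im,cv2.COLOR_BGR2HSV)
m=(hsv[...,1]<60).astype(np.uint8)
for (x0,x1,y0,y1) in [(50,135,195,270),(75,180,15,110)]:
    mm=np.zeros_like(m);mm[y0:y1,x0:x1]=m[y0:y1,x0:x1]
    k=max(cv2.findContours(mm,0,1)[0],key=cv2.contourArea);print(cv2.boundingRect(k),cv2.fitEllipse(k))
print(onz(c,(92,232),.026),onz(c,(120,61),.036))
p=onz(c,(92,232),.026);t=look(p[:2]);print(t,shift([*t,.206]).round(4))
E
```

```text
24 32 -1 ((308.1029052734375, 115.3355712890625), (59.621822357177734, 62.694644927978516), 172.12069702148438) 180 [0.6051 0.1313 0.054 ]
30 38 1 ((309.841064453125, 115.29287719726562), (66.78697967529297, 73.31998443603516), 1.003031611442566) 155 [0.6057 0.1327 0.054 ]
24 38 -1 ((308.123779296875, 115.333984375), (59.61481857299805, 62.616065979003906), 172.03872680664062) 179 [0.6051 0.1313 0.054 ]
38 52 -1 ((308.2364196777344, 114.13015747070312), (89.76107025146484, 93.85437774658203), 172.95877075195312) 180 [0.6042 0.1319 0.054 ]
(59, 207, 65, 55) ((91.1664047241211, 233.56080627441406), (51.80537033081055, 63.68798828125), 94.74024200439453)
(84, 27, 83, 75) ((124.3529281616211, 65.35712432861328), (66.10639190673828, 89.74091339111328), 121.5602798461914)
[ 0.6088313  -0.13705207  0.026     ] [0.49035234 0.00251168 0.036     ]
[ 0.6755681  -0.16993687] [-0.122  -0.2491  0.0299]
```

>>> carry_out --steps '[-0.122,-0.249,0.03,0,0,0,1,-0.122,-0.249,0.03,0,0,0,1,-0.122,-0.249,0.03,0,0,0,1,-0.122,-0.249,0.03,0,0,0,1,-0.122,-0.249,0.03,0,0,0,1,-0.122,-0.249,0.03,0,0,0,1,-0.122,-0.249,0.03,0,0,0,1,-0.122,-0.249,0.03,0,0,0,1,-0.122,-0.249,0.03,0,0,0,1]'

```text
time_s: 2.6
eef_pos: [0.6763, -0.169, 0.2064]
eef_rot: [0.0, 0.226, 0.974, 0.0]
wrist_force: [-0.0, -0.4, -0.5]
opening: 0.999
grasp_force: 0.0
```

```bash
python3 - <<'E'
from h import *
o,im=snap('pan1');print(o['eef_pos'],o['eef_rot'],o['time_s'])
E
```

```text
[ 0.67626076 -0.16901863  0.20636536] [1.17848766e-04 2.26353645e-01 9.74045162e-01 1.87289471e-04] 2.6
```

View pics/pan1.png

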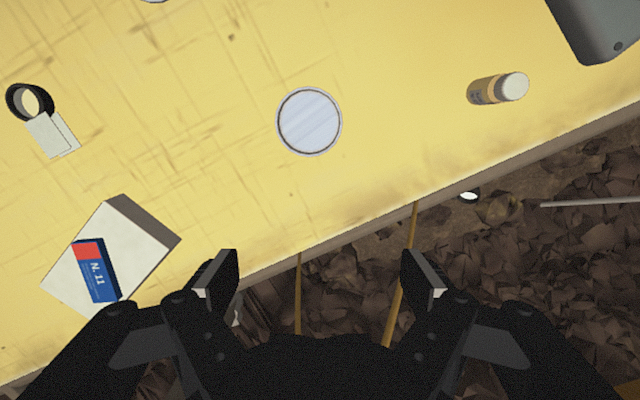

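The pan is at (308,121), radius about 33 px, and clear all round. The ring is just out of frame.

```bash
cat >> h.py <<'E'
def blob(im,c,r,sat=60):
    hsv=cv2.cvtColor(im,cv2.COLOR_BGR2HSV); m=(hsv[...,1]<sat).astype(np.uint8)
    mm=np.zeros_like(m); cv2.circle(mm,(int(c[0]),int(c[1])),r,1,-1); m=m*mm
    k=max(cv2.findContours(m,0,1)[0],key=cv2.contourArea); return cv2.fitEllipse(cv2.convexHull(k))
E
python3 - <<'E'
from h import *
c,im,o=load('pan1')
e,n=edges(im,(308,121),24,32,-1);print('bore',e,n,onz(c,e[0],.026).round(4))
b=blob(im,(308,121),45);print('outer',b,onz(c,b[0],.026).round(4))
c0,im0,_=load('ring1')
e0,n0=edges(im0,(91,232),20,36,1);print(e0,n0)
b0=blob(im0,(91,232),42)
for x in (e0[0],b0[0]): print(tri(c0,x,c,b[0]))
p=onz(c,b[0],.026)
print(shift([p[0],p[1],.076]).round(4))
E
```

```text
bore ((308.4857177734375, 121.23451232910156), (58.499385833740234, 61.16053009033203), 172.17376708984375) 180 [ 0.6099 -0.1468  0.026 ]
outer ((308.1745910644531, 121.2347183227539), (67.62855529785156, 70.28848266601562), 170.65618896484375) [ 0.6098 -0.147   0.026 ]
((92.25867462158203, 232.84165954589844), (51.84204864501953, 62.6766242980957), 94.39725494384766) 144
(array([ 0.60977756, -0.14744385,  0.01591671]), np.float64(3.384912530246889e-05))
(array([ 0.60981367, -0.1473728 ,  0.01762949]), np.float64(4.531991393023642e-05))
[ 0.0694 -0.0097  0.1304]
```

>>> carry_out --steps '[0.0695,-0.0097,0.02,0,0,0,1,0.0695,-0.0097,0.04,0,0,0,1,0.0695,-0.0097,0.08,0,0,0,1,0.0695,-0.0097,0.115,0,0,0,1,0.0695,-0.0097,0.13,0,0,0,1,0.0695,-0.0097,0.13,0,0,0,1,0.0695,-0.0097,0.13,0,0,0,0.6,0.0695,-0.0097,0.13,0,0,0,0,0.0695,-0.0097,0.13,0,0,0,0,0.0695,-0.0097,0.13,0,0,0,0,0.0695,-0.0097,0.13,0,0,0,0,0.0695,-0.0097,0.13,0,0,0,0,0.0695,-0.0097,0.13,0,0,0,0,0.0695,-0.0097,0.13,0,0,0,0]'

```text
time_s: 4.05
eef_pos: [0.6115, -0.1497, 0.079]
eef_rot: [0.003, 0.227, 0.974, -0.0]
wrist_force: [0.6, 0.7, 6.5]
opening: 0.687
grasp_force: 64.8
```

```bash
python3 - <<'E'
from h import *
o,im=snap('pan2');print(o['eef_pos'],o['opening'],o['grasp_force'],o['wrist_force'])
E
```

```text
[ 0.61150421 -0.14967426  0.0789682 ] 0.6867870040165971 64.77273534983397 [0.63733192 0.68875527 6.5222841 ]
```

View pics/pan2.png

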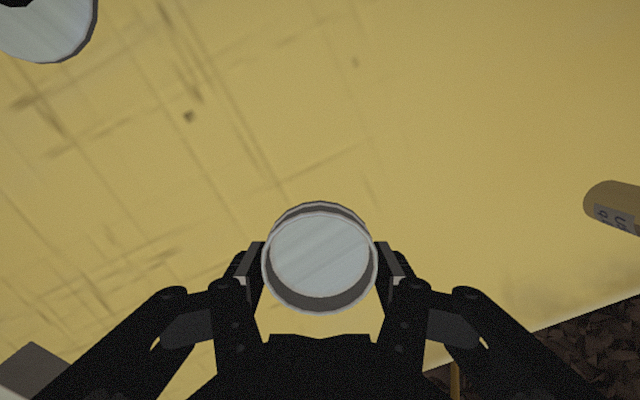

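The pan is between the pads with its rim centre near (319,258), opening 58 mm, and it looks level. I'll lift and re-measure it in the hand.

>>> carry_out --steps '[0,0,-0.02,0,0,0,0,0,0,-0.05,0,0,0,0,0,0,-0.1,0,0,0,0,0,0,-0.1,0,0,0,0,0,0,-0.1,0,0,0,0,0,0,-0.1,0,0,0,0]'

```text
time_s: 4.7
eef_pos: [0.6091, -0.1489, 0.1756]
eef_rot: [-0.0, 0.227, 0.974, 0.0]
wrist_force: [0.3, -0.9, -1.7]
opening: 0.686
grasp_force: 64.5
```

```bash
cat >> h.py <<'E'
def inhand(name,c0=(319,258),r=(48,66),zt=None):
    """outer rim ellipse of the held piece -> rim centre in tool axes (depth from apparent width 60 mm)"""
    c,im,o=load(name); e,n=edges(im,c0,*r,-1)
    f=c[1]; w=max(e[1]); H=ctrl.camera_params('wrist')['hand_eye']
    u=(e[0][0]-c[2])/f; v=(e[0][1]-c[3])/f
    return e,n,lambda D:(H@np.array([u*D,v*D,D,1]))[:3], .06*f/w
E
python3 - <<'E'
from h import *
o,im=snap('pan3');print(o['eef_pos'],o['eef_rot'],o['opening'],o['grasp_force'],o['wrist_force'])
for nm in ('pan2','pan3'):
    hsv=cv2.cvtColor(cv2.imread(f'pics/{nm}.png'),cv2.COLOR_BGR2HSV)
    e,n,F,D=inhand(nm);print(nm,e,n,D,F(D).round(4))
E
```

```text
[ 0.60907962 -0.14887105  0.17562231] [-3.08349597e-04  2.27400878e-01  9.73801183e-01  3.57334120e-05] 0.6864284464999201 64.54858034849167 [ 0.30984265 -0.876915   -1.68605349]
pan2 ((318.3152770996094, 259.6248474121094), (96.3208999633789, 117.01051330566406), 83.99894714355469) 96 0.14184284419195617 [ 0.0036 -0.0007  0.0567]
pan3 ((318.8145446777344, 264.3361511230469), (106.94696044921875, 117.54547119140625), 88.1200180053711) 99 0.1411973072157759 [ 0.0016 -0.0004  0.0554]
```

View pics/pan3.png

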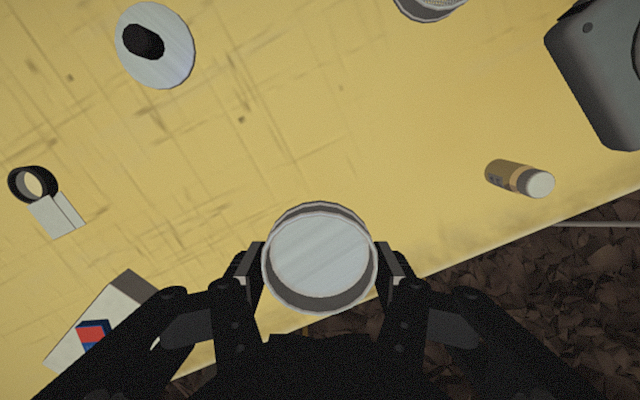

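The pan is held level in the image, rim bottom at row 313 and width 262–377. Next is halfway toward the ring, for a second view of the ring's height.

```bash
python3 - <<'E'
from h import *
print(shift([.607,.030,.176]).round(4), shift([.6068,.1306,.176]).round(4))
E
```

```text
[ 0.0807  0.1595 -0.001 ] [ 0.1255  0.2496 -0.001 ]
```

>>> carry_out --steps '[0.02,0.04,0,0,0,0,0,0.04,0.08,0,0,0,0,0,0.06,0.12,0,0,0,0,0,0.08,0.16,0,0,0,0,0,0.08,0.16,0,0,0,0,0,0.08,0.16,0,0,0,0,0]'

```text
time_s: 5.35
eef_pos: [0.6078, 0.0311, 0.1744]
eef_rot: [-0.001, 0.226, 0.974, -0.0]
wrist_force: [-0.4, -0.3, -0.6]
opening: 0.682
grasp_force: 64.6
```

```bash
python3 - <<'E'
from h import *
o,im=snap('mid');print(o['eef_pos'],o['eef_rot'])
c,im,o=load('mid');c0,im0,_=load('ring1')
g=proj(c,[.605,.1313,.054]);print('pred',g)
e,n=edges(im,g,24,60,-1);print(e,n)
hsv=cv2.cvtColor(im,cv2.COLOR_BGR2HSV)
for s in (1,-1):
    e2,n2=edges(im,g,28,55,s);print(s,e2,n2)
for x in (e[0],e2[0]): print(tri(c0,(308.1,115.33),c,x))
x,y=np.int32(g);cv2.imwrite('pics/midz.png',cv2.resize(im[max(0,y-80):y+80,max(0,x-100):x+100],None,fx=3,fy=3));print(x-100,y-80)
E
```

```text
[0.60778435 0.03110063 0.1744122 ] [-1.27736874e-03  2.26092283e-01  9.74105015e-01 -2.60057091e-04]
pred [448.56501295 157.84385477]
((442.20965576171875, 156.58770751953125), (69.52579498291016, 81.25188446044922), 46.06675338745117) 107
1 ((442.6997375488281, 155.74111938476562), (83.52210235595703, 93.11654663085938), 53.067264556884766) 126
-1 ((442.3616638183594, 155.788330078125), (70.38392639160156, 81.8777847290039), 39.61357879638672) 130
(array([0.60504001, 0.13086633, 0.04486466]), np.float64(0.00039973173590247227))
(array([0.6048286 , 0.13104737, 0.04461333]), np.float64(0.0001613657969569053))
348 77
```

View pics/midz.png

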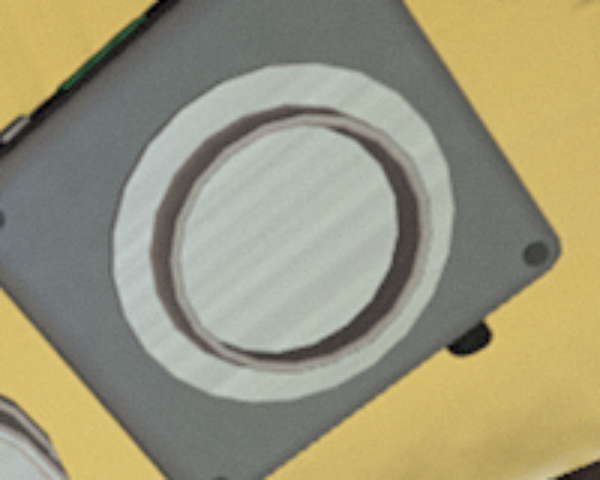

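In the zoom the rim spans (172–432, 108–370), so its centre is at (448.7,157). I predicted (448.6,157.8) for a rim at 54 mm, so the height and position agree; the fit had caught the 44 mm platform floor.

```bash
python3 - <<'E'
from h import *
c,_,_=load('mid');c0,_,_=load('ring1');print(tri(c0,(308.1,115.33),c,(448.7,157)))
print(shift([.6068,.1306,.155]).round(4))
E
```

```text
(array([0.60482112, 0.1314893 , 0.05366393]), np.float64(0.0005974721307141072))
[0.0456 0.0898 0.0197]
```

>>> carry_out --steps '[0.023,0.045,0,0,0,0,0,0.0455,0.09,0,0,0,0,0,0.0455,0.09,0.01,0,0,0,0,0.0455,0.09,0.02,0,0,0,0,0.0455,0.09,0.02,0,0,0,0,0.0455,0.09,0.02,0,0,0,0,0.0455,0.09,0.02,0,0,0,0]'

```text
time_s: 6.1
eef_pos: [0.6081, 0.1291, 0.1561]
eef_rot: [0.0, 0.228, 0.974, -0.0]
wrist_force: [-0.4, 0.4, -1.3]
opening: 0.689
grasp_force: 64.7
```

```bash
python3 - <<'E'
from h import *
o,im=snap('ov');print(o['eef_pos'],o['eef_rot'],o['wrist_force'])
print(shift([.6068,.1306,.125]).round(4))
c,im,_=load('ov'); print(proj(c,[.605,.1313,.054]),proj(c,[.605,.1313,.102]))
E
```

```text
[0.60814653 0.12911846 0.15605163] [ 1.17839107e-04  2.28446741e-01  9.73556403e-01 -5.63002547e-05] [-0.36707076  0.37394444 -1.28947343]
[0.0018 0.0005 0.0313]
[320.29959937 225.52586816] [320.80648351 261.90227431]
```

View pics/ov.png

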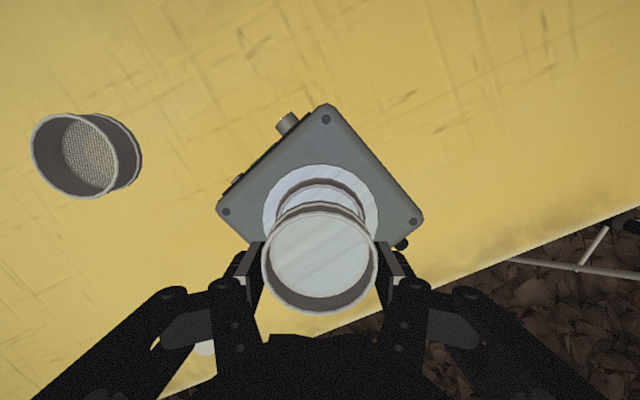

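The pan hangs centred over the ring (pan at 320,261, ring visible behind it). I lower it slowly.

>>> carry_out --steps '[0.001,0,0.01,0,0,0,0,0.001,0,0.016,0,0,0,0,0.001,0,0.02,0,0,0,0,0.001,0,0.024,0,0,0,0,0.001,0,0.028,0,0,0,0,0.001,0,0.031,0,0,0,0,0.001,0,0.032,0,0,0,0,0.001,0,0.032,0,0,0,0]'

```text
time_s: 6.95
eef_pos: [0.6069, 0.1313, 0.1249]
eef_rot: [0.0, 0.227, 0.974, -0.0]
wrist_force: [-3.6, 0.3, 6.3]
opening: 0.682
grasp_force: 65.4
```

>>> carry_out --steps '[0,0,0.002,0,0,0,0,0,0,0.002,0,0,0,0,0,0,0,0,0,0,1,0,0,0,0,0,0,1,0,0,0,0,0,0,1,0,0,0,0,0,0,1,0,0,-0.03,0,0,0,1,0,0,-0.08,0,0,0,1,-0.04,0,-0.11,0,0,0,1,-0.075,0,-0.11,0,0,0,1,-0.075,0,-0.11,0,0,0,1,-0.075,0,-0.11,0,0,0,1]'

```text
time_s: 8.15
eef_pos: [0.6741, 0.0974, 0.233]
eef_rot: [-0.001, 0.228, 0.974, -0.0]
wrist_force: [-0.7, 0.1, -0.1]
opening: 0.999
grasp_force: 0.0
```

```bash
python3 - <<'E'
from h import *
o,im=snap('pl1');print(o['eef_pos'],o['eef_rot'],o['opening'],o['wrist_force'])
c,im,_=load('pl1');g=proj(c,[.605,.1313,.072]);print(g)
for r0,r1,s in [(26,33,-1),(28,42,1)]:
    e,n=edges(im,g,r0,r1,s);print(e,n,onz(c,e[0],.072))
x,y=np.int32(g);A=cv2.resize(im[y-60:y+60,x-65:x+65],None,fx=4,fy=4);cv2.imwrite('pics/pl1z.png',A)
t=look((.4904,.0025));print(shift([*t,.216]).round(4))
E
```

```text
[0.67407644 0.09739878 0.23295962] [-7.11686496e-04  2.27902189e-01  9.73683769e-01 -5.93285591e-05] 0.9988161193878623 [-0.74669734  0.11436457 -0.11094303]
[319.0493954  112.16320939]
((319.535400390625, 112.04000854492188), (64.02742767333984, 65.60465240478516), 170.48770141601562) 179 [0.60508796 0.13168811 0.072     ]
((319.8836364746094, 111.4339828491211), (69.0405502319336, 72.41914367675781), 179.4169921875) 180 [0.60479914 0.13214007 0.072     ]
[ 0.0472 -0.1665  0.0168]
```

View pics/pl1z.png

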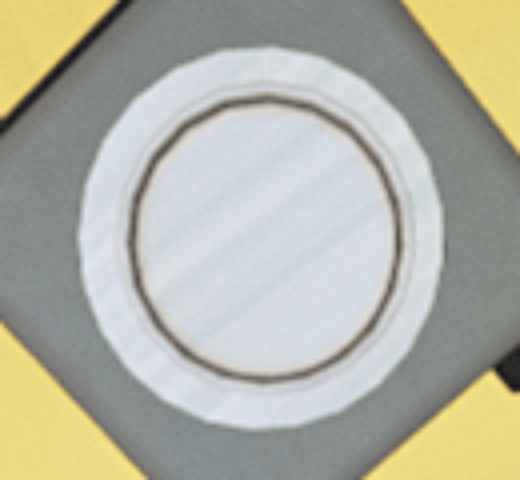

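The pan is nested concentric in the ring, bore centre (0.6051,0.1317) and bore diameter right for z = 72 mm. Next, the fine sieve.

>>> carry_out --steps '[0.047,-0.1665,0.017,0,0,0,1,0.047,-0.1665,0.017,0,0,0,1,0.047,-0.1665,0.017,0,0,0,1,0.047,-0.1665,0.017,0,0,0,1,0.047,-0.1665,0.017,0,0,0,1,0.047,-0.1665,0.017,0,0,0,1]'

```text
time_s: 8.8
eef_pos: [0.5576, -0.0301, 0.2167]
eef_rot: [-0.0, 0.228, 0.974, 0.0]
wrist_force: [-0.7, 0.2, 0.5]
opening: 1.0
grasp_force: 0.0
```

```bash
cat >> h.py <<'E'
def piece(name,guess,rim,prev=None,zt=None):
    o,im=snap(name); c=cam('wrist',o); g=proj(c,[*guess,rim]); R0=.03*c[1]/(c[0][2,3]-rim)
    b=blob(im,g,int(R0*1.6)); e,n=edges(im,b[0],R0*.75,R0*1.0,-1)
    p=onz(c,b[0],rim); print(name,o['eef_pos'].round(4),'outer',np.round(b[0],1),np.round(b[1],1),'exp',round(2*R0,1),p.round(4),'bore',np.round(e[0],1),np.round(e[1],1),n,onz(c,e[0],rim).round(4))
    if prev:
        c0,im0,_=load(prev[0]); b0=blob(im0,prev[1],prev[2]); print('tri mid-height',tri(c0,b0[0],c,b[0]))
    if zt: print('shift',shift([p[0],p[1],zt],o).round(4))
E
python3 - <<'E'
from h import *
piece('fine1',(.4904,.0025),.036,('ring1',(124,65),55),.083)
E
```

```text
fine1 [ 0.5576 -0.0301  0.2167] outer [314.7 117.4] [67.7 70.8] exp 66.2 [ 0.4907 -0.0014  0.036 ] bore [315.1 117.5] [56.2 58.4] 180 [ 0.491  -0.0011  0.036 ]
tri mid-height (array([ 0.49063454, -0.00143772,  0.02583298]), np.float64(0.00027178017116171463))
shift [ 0.0726 -0.004   0.1338]
```

>>> carry_out --steps '[0.0725,-0.004,0.02,0,0,0,1,0.0725,-0.004,0.045,0,0,0,1,0.0725,-0.004,0.085,0,0,0,1,0.0725,-0.004,0.12,0,0,0,1,0.0725,-0.004,0.134,0,0,0,1,0.0725,-0.004,0.134,0,0,0,1,0.0725,-0.004,0.134,0,0,0,0.6,0.0725,-0.004,0.134,0,0,0,0,0.0725,-0.004,0.134,0,0,0,0,0.0725,-0.004,0.134,0,0,0,0,0.0725,-0.004,0.134,0,0,0,0,0.0725,-0.004,0.134,0,0,0,0]'

```text
time_s: 10.05
eef_pos: [0.4932, -0.0023, 0.0852]
eef_rot: [0.002, 0.227, 0.974, 0.0]
wrist_force: [0.1, 1.2, 6.2]
opening: 0.687
grasp_force: 64.8
```

>>> carry_out --steps '[0,0,-0.02,0,0,0,0,0,0,-0.05,0,0,0,0,0,0,-0.1,0,0,0,0,0,0,-0.13,0,0,0,0,0,0,-0.13,0,0,0,0,0,0,-0.13,0,0,0,0]'

```text
time_s: 10.65
eef_pos: [0.492, -0.0022, 0.2144]
eef_rot: [0.002, 0.227, 0.974, -0.0]
wrist_force: [0.6, -1.1, -1.7]
opening: 0.685
grasp_force: 64.8
```

```bash
python3 - <<'E'
from h import *
o,im=snap('fine2');print(o['eef_pos'],o['eef_rot'],o['opening'])
e,n,F,D=inhand('fine2');print(e,n,D,F(D).round(4))
print(shift([.6068,.1307,.195],o).round(4))
E
```

```text
[ 0.49199908 -0.00218896  0.21440503] [ 1.75872009e-03  2.27430847e-01  9.73792645e-01 -3.62420116e-05] 0.6853044010997339
((318.8754577636719, 255.41207885742188), (112.76914978027344, 118.63491821289062), 88.58081817626953) 72 0.139900665484108 [ 0.0066 -0.0004  0.0556]
[-0.044   0.17    0.0197]
```

>>> carry_out --steps '[-0.011,0.042,0,0,0,0,0,-0.022,0.085,0,0,0,0,0,-0.033,0.128,0,0,0,0,0,-0.0444,0.17,0,0,0,0,0,-0.0444,0.17,0.02,0,0,0,0,-0.0444,0.17,0.042,0,0,0,0,-0.0444,0.17,0.042,0,0,0,0,-0.0444,0.17,0.042,0,0,0,0]'

```text
time_s: 11.5
eef_pos: [0.6054, 0.1306, 0.1691]
eef_rot: [-0.002, 0.227, 0.974, -0.001]
wrist_force: [0.6, 0.3, -0.6]
opening: 0.685
grasp_force: 65.0
```

```bash
python3 - <<'E'
from h import *
o=ctrl.get_obs();print(o['eef_rot'],shift([.6072,.1305,.149]).round(4))
E
```

```text
[-1.91290759e-03  2.27477620e-01  9.73781300e-01 -5.02418978e-04] [-0.0018  0.0007  0.0201]
```

>>> carry_out --steps '[-0.0013,0,0.006,0,0,0,0,-0.0013,0,0.01,0,0,0,0,-0.0013,0,0.014,0,0,0,0,-0.0013,0,0.018,0,0,0,0,-0.0013,0,0.021,0,0,0,0,-0.0013,0,0.023,0,0,0,0,-0.0013,0,0.023,0,0,0,0,-0.0013,0,0.023,0,0,0,0]'

```text
time_s: 12.3
eef_pos: [0.6078, 0.1302, 0.1492]
eef_rot: [0.0, 0.227, 0.974, -0.0]
wrist_force: [-4.0, -0.7, 8.1]
opening: 0.686
grasp_force: 65.8
```

>>> carry_out --steps '[0,0,0,0,0,0,0,0,0,-0.001,0,0,0,1,0,0,-0.001,0,0,0,1,0,0,-0.001,0,0,0,1,0,0,-0.001,0,0,0,1,0,0,-0.03,0,0,0,1,0,0,-0.08,0,0,0,1,-0.04,0,-0.13,0,0,0,1,-0.075,0,-0.13,0,0,0,1,-0.075,0,-0.13,0,0,0,1,-0.075,0,-0.13,0,0,0,1]'

```text
time_s: 13.4
eef_pos: [0.6753, 0.0963, 0.2775]
eef_rot: [-0.0, 0.228, 0.974, 0.0]
wrist_force: [-0.3, -0.3, -0.6]
opening: 0.999
grasp_force: 0.0
```

```bash
python3 - <<'E'
from h import *
o,im=snap('pl2');c=cam('wrist',o);g=proj(c,[.605,.1316,.1]);R0=.03*c[1]/(c[0][2,3]-.1);print(o['eef_pos'],g,2*R0)
for r0,r1,s in [(.78*R0,R0,-1),(.85*R0,1.12*R0,1),(.85*R0,1.12*R0,-1)]:
    e,n=edges(im,g,r0,r1,s);print(e,n,onz(c,e[0],.1))
t=look((.415,.238));print(t,shift([*t,.226]).round(4))
E
```

```text
[0.67533461 0.0962754  0.27753654] [319.78077612 110.01026338] 67.0548583897078
((319.4924621582031, 110.84810638427734), (57.37691879272461, 59.731632232666016), 178.31541442871094) 180 [0.60549936 0.13107906 0.1       ]
((319.4049377441406, 110.41679382324219), (63.96824645996094, 67.15282440185547), 1.5602428913116455) 180 [0.605153   0.13116735 0.1       ]
((319.5664367675781, 110.86864471435547), (57.55493927001953, 59.631107330322266), 0.09605692327022552) 134 [0.60554226 0.13112813 0.1       ]
[0.4817368 0.2051152] [0.2205 0.0117 0.0512]
```

The fine sieve is concentric on the column, with the expected size and height. Medium next.

>>> carry_out --steps '[0.22,0.012,0.051,0,0,0,1,0.22,0.012,0.051,0,0,0,1,0.22,0.012,0.051,0,0,0,1,0.22,0.012,0.051,0,0,0,1,0.22,0.012,0.051,0,0,0,1,0.22,0.012,0.051,0,0,0,1,0.22,0.012,0.051,0,0,0,1]'

```text
time_s: 14.15
eef_pos: [0.4818, 0.2057, 0.2265]
eef_rot: [-0.0, 0.226, 0.974, -0.0]
wrist_force: [0.2, 0.0, 0.6]
opening: 1.001
grasp_force: 0.0
```

```bash
python3 - <<'E'
from h import *
piece('med1',(.415,.238),.046,None,.092)
E
```

```text
med1 [0.4818 0.2057 0.2265] outer [309.6 113.3] [68.  71.4] exp 66.3 [0.4098 0.2317 0.046 ] bore [310.8 113.8] [54.4 57.3] 179 [0.4106 0.2325 0.046 ]
shift [ 0.076  -0.0084  0.1346]
```

View pics/med1.png

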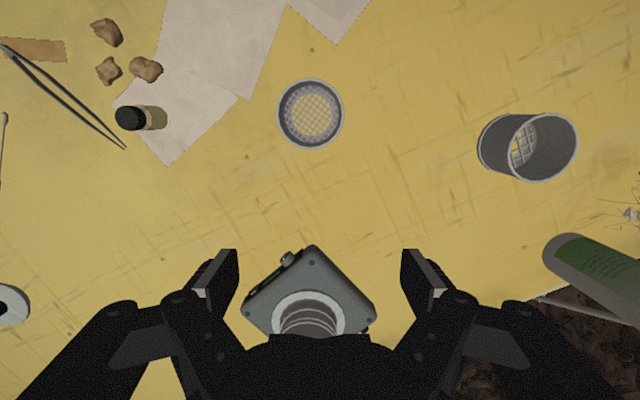

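The medium sieve is at (310,113) and the coarse rim at about (543,147). The dark vial at (140,117) and the spray can stay well clear.

>>> carry_out --steps '[0.0757,-0.008,0.02,0,0,0,1,0.0757,-0.008,0.045,0,0,0,1,0.0757,-0.008,0.085,0,0,0,1,0.0757,-0.008,0.12,0,0,0,1,0.0757,-0.008,0.134,0,0,0,1,0.0757,-0.008,0.134,0,0,0,1,0.0757,-0.008,0.134,0,0,0,0.6,0.0757,-0.008,0.134,0,0,0,0,0.0757,-0.008,0.134,0,0,0,0,0.0757,-0.008,0.134,0,0,0,0,0.0757,-0.008,0.134,0,0,0,0,0.0757,-0.008,0.134,0,0,0,0]'

```text
time_s: 15.4
eef_pos: [0.4133, 0.2317, 0.0948]
eef_rot: [0.002, 0.227, 0.974, 0.001]
wrist_force: [-0.2, -2.3, 5.3]
opening: 0.683
grasp_force: 64.9
```

>>> carry_out --steps '[0,0,-0.02,0,0,0,0,0,0,-0.05,0,0,0,0,0,0,-0.1,0,0,0,0,0,0,-0.14,0,0,0,0,0,0,-0.14,0,0,0,0,0,0,-0.14,0,0,0,0]'

```text
time_s: 16.0
eef_pos: [0.4122, 0.2317, 0.2345]
eef_rot: [0.002, 0.227, 0.974, 0.001]
wrist_force: [0.2, 0.1, -1.4]
opening: 0.686
grasp_force: 65.0
```

```bash
python3 - <<'E'
from h import *
print(shift([.6074,.130,.232]).round(4))
E
```

```text
[-0.22   -0.0047  0.0031]
```

>>> carry_out --steps '[-0.045,-0.001,0,0,0,0,0,-0.09,-0.002,0,0,0,0,0,-0.135,-0.003,0,0,0,0,0,-0.18,-0.004,0,0,0,0,0,-0.2203,-0.0043,0,0,0,0,0,-0.2203,-0.0043,0.012,0,0,0,0,-0.2203,-0.0043,0.026,0,0,0,0,-0.2203,-0.0043,0.026,0,0,0,0,-0.2203,-0.0043,0.026,0,0,0,0]'

```text
time_s: 16.9
eef_pos: [0.6054, 0.1308, 0.2053]
eef_rot: [-0.002, 0.227, 0.974, -0.0]
wrist_force: [0.2, 1.0, -0.9]
opening: 0.688
grasp_force: 65.0
```

```bash
python3 - <<'E'
from h import *
o=ctrl.get_obs();print(o['eef_rot'],shift([.6078,.1302,.187]).round(4))
E
```

```text
[-1.73202356e-03  2.26882819e-01  9.73920454e-01 -3.68164791e-04] [-0.0025  0.0005  0.0183]
```

>>> carry_out --steps '[-0.0018,0,0.005,0,0,0,0,-0.0018,0,0.009,0,0,0,0,-0.0018,0,0.013,0,0,0,0,-0.0018,0,0.016,0,0,0,0,-0.0018,0,0.019,0,0,0,0,-0.0018,0,0.021,0,0,0,0,-0.0018,0,0.021,0,0,0,0,-0.0018,0,0.021,0,0,0,0]'

```text
time_s: 17.7
eef_pos: [0.6091, 0.1292, 0.1868]
eef_rot: [0.0, 0.227, 0.974, 0.0]
wrist_force: [-1.8, 0.3, 4.6]
opening: 0.69
grasp_force: 65.5
```

>>> carry_out --steps '[0,0,0.002,0,0,0,0,0,0,0.002,0,0,0,0,0,0,0.002,0,0,0,0]'

```text
time_s: 18.0
eef_pos: [0.6094, 0.1292, 0.1868]
eef_rot: [0.001, 0.227, 0.974, 0.0]
wrist_force: [-7.0, -0.4, 15.1]
opening: 0.685
grasp_force: 66.7
```

>>> carry_out --steps '[0,0,-0.001,0,0,0,0,0,0,-0.002,0,0,0,1,0,0,-0.002,0,0,0,1,0,0,-0.002,0,0,0,1,0,0,-0.002,0,0,0,1,0,0,-0.03,0,0,0,1,0,0,-0.08,0,0,0,1,-0.04,0,-0.132,0,0,0,1,-0.075,0,-0.132,0,0,0,1,-0.075,0,-0.132,0,0,0,1,-0.075,0,-0.132,0,0,0,1]'

```text
time_s: 19.1
eef_pos: [0.6765, 0.0954, 0.3153]
eef_rot: [-0.0, 0.228, 0.974, 0.0]
wrist_force: [-1.1, 0.5, -0.5]
opening: 0.999
grasp_force: 0.0
```

```bash
python3 - <<'E'
from h import *
z=.138
o,im=snap('pl3');c=cam('wrist',o);g=proj(c,[.605,.1316,z]);R0=.03*c[1]/(c[0][2,3]-z);print(o['eef_pos'],g,2*R0)
for r0,r1,s in [(.78*R0,R0,-1),(.85*R0,1.12*R0,1)]:
    e,n=edges(im,g,r0,r1,s);print(e,n,onz(c,e[0],z))
cm,_,_=load('med1')
print(onz(cm,(544,147),.058))
t=look(onz(cm,(544,147),.058)[:2]);print(t,shift([*t,.238]).round(4))
E
```

```text
[0.67645207 0.09540699 0.31525118] [320.14114074 108.36740524] 67.12481153773975
((319.75787353515625, 110.6529541015625), (55.722660064697266, 58.32514572143555), 4.451735496520996) 132 [0.60651039 0.13048995 0.138     ]
((319.5610656738281, 109.96092987060547), (63.92496871948242, 67.13885498046875), 0.3788996934890747) 180 [0.60593424 0.13058828 0.138     ]
[0.52265    0.39889882 0.058     ]
[0.5893868  0.36601402] [0.1968 0.2039 0.0769]
```

```bash
python3 - <<'E'
from h import *
A=cam('scene');B=cam('side');print(tri(A,(272,76),B,(347,93)),onz(A,(276,128),0),onz(B,(347,142),0))
E
```

```text
(array([0.67591619, 0.41782734, 0.19737007]), np.float64(0.004730432706080344)) [0.68862987 0.44183477 0.        ] [0.69002775 0.43813198 0.        ]
```

>>> carry_out --steps '[0.197,0.204,0.077,0,0,0,1,0.197,0.204,0.077,0,0,0,1,0.197,0.204,0.077,0,0,0,1,0.197,0.204,0.077,0,0,0,1,0.197,0.204,0.077,0,0,0,1,0.197,0.204,0.077,0,0,0,1,0.197,0.204,0.077,0,0,0,1,0.197,0.204,0.077,0,0,0,1,0.197,0.204,0.077,0,0,0,1]'

```text
time_s: 20.05
eef_pos: [0.5896, 0.3655, 0.2388]
eef_rot: [-0.0, 0.227, 0.974, -0.0]
wrist_force: [0.8, 0.2, 0.5]
opening: 0.998
grasp_force: 0.0
```

```bash
python3 - <<'E'
from h import *
piece('co1',(.5226,.399),.058,('med1',(527,147),70),.103)
E
```

```text
co1 [0.5896 0.3655 0.2388] outer [319.1 115.1] [67.9 70.9] exp 66.2 [0.5227 0.3983 0.058 ] bore [319.1 115.5] [52.3 55. ] 168 [0.523  0.3982 0.058 ]
tri mid-height (array([0.52266482, 0.3982957 , 0.04053317]), np.float64(2.3923612669838993e-05))
shift [ 0.0745 -0.0002  0.1358]
```

>>> carry_out --steps '[0.0765,0,0.02,0,0,0,1,0.0765,0,0.045,0,0,0,1,0.0765,0,0.085,0,0,0,1,0.0765,0,0.12,0,0,0,1,0.0765,0,0.136,0,0,0,1,0.0765,0,0.136,0,0,0,1,0.0765,0,0.136,0,0,0,0.6,0.0765,0,0.136,0,0,0,0,0.0765,0,0.136,0,0,0,0,0.0765,0,0.136,0,0,0,0,0.0765,0,0.136,0,0,0,0,0.0765,0,0.136,0,0,0,0]'

```text
time_s: 21.3
eef_pos: [0.5232, 0.4008, 0.106]
eef_rot: [0.002, 0.227, 0.974, 0.002]
wrist_force: [1.0, -1.7, 6.1]
opening: 0.689
grasp_force: 65.0
```

>>> carry_out --steps '[0,0,-0.02,0,0,0,0,0,0,-0.05,0,0,0,0,0,0,-0.1,0,0,0,0,0,0,-0.15,0,0,0,0,0,0,-0.18,0,0,0,0,0,0,-0.18,0,0,0,0,0,0,-0.18,0,0,0,0]'

```text
time_s: 22.0
eef_pos: [0.5214, 0.4002, 0.2844]
eef_rot: [0.001, 0.227, 0.974, 0.001]
wrist_force: [1.0, -1.0, -2.1]
opening: 0.686
grasp_force: 64.8
```

```bash
python3 - <<'E'
from h import *
print(shift([.6072,.130,.285]).round(4))
E
```

```text
[-0.1966 -0.2043 -0.0007]
```

>>> carry_out --steps '[-0.028,-0.029,0,0,0,0,0,-0.056,-0.058,0,0,0,0,0,-0.084,-0.087,0,0,0,0,0,-0.112,-0.117,0,0,0,0,0,-0.14,-0.147,0,0,0,0,0,-0.17,-0.177,0,0,0,0,0,-0.1947,-0.2043,0,0,0,0,0,-0.1947,-0.2043,0.015,0,0,0,0,-0.1947,-0.2043,0.028,0,0,0,0,-0.1947,-0.2043,0.028,0,0,0,0,-0.1947,-0.2043,0.028,0,0,0,0]'

```text
time_s: 23.1
eef_pos: [0.6042, 0.1319, 0.2534]
eef_rot: [-0.001, 0.227, 0.974, -0.0]
wrist_force: [-0.1, 1.0, -0.3]
opening: 0.689
grasp_force: 64.8
```

```bash
python3 - <<'E'
from h import *
o,im=snap('ov4');print(o['eef_rot'],shift([.6055,.1308,.236]).round(4))
E
```

```text
[-1.46108735e-03  2.26584535e-01  9.73990375e-01 -2.50969095e-04] [-0.0012 -0.0007  0.0184]
```

View pics/ov4.png

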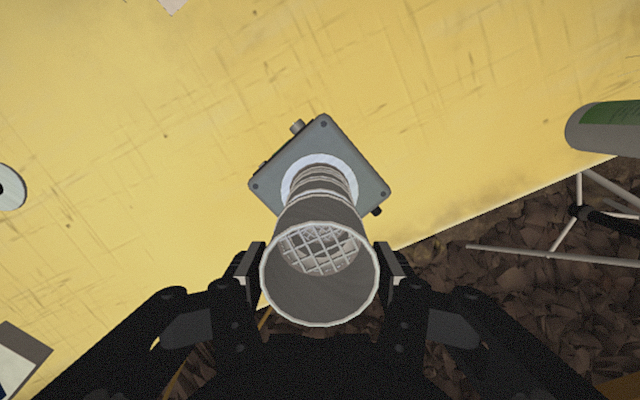

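The column below and the coarse sieve in hand line up at column ~320. That was the 13th picture. Lowering.

>>> carry_out --steps '[-0.001,0,0.004,0,0,0,0,-0.001,0,0.008,0,0,0,0,-0.001,0,0.012,0,0,0,0,-0.001,0,0.015,0,0,0,0,-0.001,0,0.018,0,0,0,0,-0.001,0,0.021,0,0,0,0,-0.001,0,0.022,0,0,0,0,-0.001,0,0.022,0,0,0,0]'

```text
time_s: 23.95
eef_pos: [0.607, 0.13, 0.236]
eef_rot: [0.001, 0.227, 0.974, 0.0]
wrist_force: [-5.4, -0.6, 13.7]
opening: 0.687
grasp_force: 66.6
```

>>> carry_out --steps '[0.001,0,-0.002,0,0,0,0,0.001,0,-0.003,0,0,0,1,0.001,0,-0.003,0,0,0,1,0.001,0,-0.003,0,0,0,1,0.001,0,-0.003,0,0,0,1,0,0,-0.03,0,0,0,1,0,0,-0.08,0,0,0,1,-0.04,0,-0.133,0,0,0,1,-0.075,0,-0.133,0,0,0,1,-0.075,0,-0.133,0,0,0,1,-0.075,0,-0.133,0,0,0,1]'

```text
time_s: 25.05
eef_pos: [0.6739, 0.0964, 0.3651]
eef_rot: [-0.0, 0.228, 0.974, -0.0]
wrist_force: [-0.2, 0.4, -0.9]
opening: 0.996
grasp_force: 0.0
```

```bash
python3 - <<'E'
from h import *
z=.188
o,im=snap('pl4');c=cam('wrist',o);g=proj(c,[.605,.1316,z]);R0=.03*c[1]/(c[0][2,3]-z);print(o['eef_pos'],g,2*R0)
for r0,r1,s in [(.78*R0,R0,-1),(.85*R0,1.12*R0,1)]:
    e,n=edges(im,g,r0,r1,s);print(e,n,onz(c,e[0],z))
c3,im3,_=load('pan3'); 
L=onz(c3,(155,45),.014);k=onz(c3,(141,40),.034);print(L,k)
t=look(L[:2]);print(t,shift([*t,.214]).round(4))
E
```

```text
[0.67388057 0.09635356 0.36512669] [320.50279663 111.77660621] 67.1547464572806
((323.0608825683594, 111.66068267822266), (56.09979248046875, 62.968143463134766), 49.81785202026367) 115 [0.60588257 0.13359263 0.188     ]
((319.50872802734375, 113.2434310913086), (63.831504821777344, 66.76228332519531), 0.539200484752655) 180 [0.6056921  0.13031319 0.188     ]
[ 0.44291776 -0.20373523  0.014     ] [ 0.44479648 -0.20289792  0.034     ]
[ 0.50965456 -0.23662003] [-0.0017 -0.3713  0.1509]
```

>>> carry_out --steps '[-0.002,-0.371,0.151,0,0,0,1,-0.002,-0.371,0.151,0,0,0,1,-0.002,-0.371,0.151,0,0,0,1,-0.002,-0.371,0.151,0,0,0,1,-0.002,-0.371,0.151,0,0,0,1,-0.002,-0.371,0.151,0,0,0,1,-0.002,-0.371,0.151,0,0,0,1,-0.002,-0.371,0.151,0,0,0,1,-0.002,-0.371,0.151,0,0,0,1,-0.002,-0.371,0.151,0,0,0,1,-0.002,-0.371,0.151,0,0,0,1]'

```text
time_s: 26.2
eef_pos: [0.5112, -0.2352, 0.2152]
eef_rot: [0.0, 0.227, 0.974, 0.0]
wrist_force: [-0.4, 0.7, -0.5]
opening: 0.997
grasp_force: 0.0
```

```bash
python3 - <<'E'
from h import *
o,im=snap('lid1');c=cam('wrist',o);print(o['eef_pos'],o['eef_rot'])
def knob(im,g,r):
    gr=cv2.cvtColor(im,cv2.COLOR_BGR2GRAY);m=(gr<60).astype(np.uint8);mm=np.zeros_like(m);cv2.circle(mm,tuple(int(v) for v in g),r,1,-1)
    k=max(cv2.findContours(m*mm,0,1)[0],key=cv2.contourArea);return cv2.fitEllipse(k)
g=proj(c,[.443,-.2035,.014]);b=blob(im,g,60,70);k=knob(im,b[0],30)
print(g,b,k);print(onz(c,b[0],.014),onz(c,k[0],.034))
c3,im3,_=load('pan3');b3=blob(im3,(155,45),60,70);k3=knob(im3,(141,42),35);print(b3,k3,tri(c3,b3[0],c,b[0]),tri(c3,k3[0],c,k[0]))
p=(onz(c,b[0],.014)+onz(c,k[0],.034))/2
print(shift([p[0],p[1],.088],o).round(4))
E
```

```text
[ 0.51116718 -0.2351889   0.21519119] [1.43736303e-04 2.26888481e-01 9.73920708e-01 2.25220951e-04]
[317.30231936 114.34137971] ((314.37322998046875, 114.14141845703125), (62.66529083251953, 65.6833724975586), 176.61917114257812) ((314.0400390625, 115.07533264160156), (20.375717163085938, 21.804473876953125), 0.9106116890907288)
[ 0.4416277 -0.2058801  0.014    ] [ 0.44238258 -0.20625342  0.034     ]
((154.22451782226562, 45.08720397949219), (75.54466247558594, 92.39282989501953), 147.5758819580078) ((142.6595458984375, 41.70402526855469), (28.020795822143555, 46.12726593017578), 121.32881927490234) (array([ 0.44143643, -0.2057365 ,  0.01066928]), np.float64(0.0004844264552456241)) (array([ 0.44221001, -0.20625472,  0.02512218]), np.float64(0.00032749139233000227))
[ 0.0749 -0.0045  0.1272]
```

>>> carry_out --steps '[0.077,-0.0045,0.02,0,0,0,1,0.077,-0.0045,0.045,0,0,0,1,0.077,-0.0045,0.085,0,0,0,1,0.077,-0.0045,0.115,0,0,0,1,0.077,-0.0045,0.126,0,0,0,1,0.077,-0.0045,0.126,0,0,0,0.6,0.077,-0.0045,0.126,0,0,0,0.35,0.077,-0.0045,0.126,0,0,0,0,0.077,-0.0045,0.126,0,0,0,0,0.077,-0.0045,0.126,0,0,0,0,0.077,-0.0045,0.126,0,0,0,0,0.077,-0.0045,0.126,0,0,0,0,0.077,-0.0045,0.126,0,0,0,0]'

```text
time_s: 27.55
eef_pos: [0.4406, -0.2071, 0.0903]
eef_rot: [0.001, 0.227, 0.974, -0.0]
wrist_force: [-0.8, 1.2, 5.4]
opening: 0.203
grasp_force: 58.5
```

>>> carry_out --steps '[0,0,-0.02,0,0,0,0,0,0,-0.05,0,0,0,0,0,0,-0.1,0,0,0,0,0,0,-0.15,0,0,0,0,0,0,-0.2,0,0,0,0,0,0,-0.22,0,0,0,0,0,0,-0.22,0,0,0,0,0,0,-0.22,0,0,0,0]'

```text
time_s: 28.35
eef_pos: [0.4396, -0.2063, 0.3087]
eef_rot: [0.0, 0.227, 0.974, -0.0]
wrist_force: [-0.2, 0.1, -0.5]
opening: 0.202
grasp_force: 58.9
```

```bash
python3 - <<'E'
from h import *
o,im=snap('lid2');print(o['eef_pos'],o['eef_rot'],o['opening'])
print(shift([.6057,.1306,.305]).round(4))
E
```

```text
[ 0.43957511 -0.20628911  0.30866952] [ 1.16413304e-04  2.27476530e-01  9.73783555e-01 -5.47414103e-05] 0.202402256569346
[-2.000e-04  3.755e-01  2.700e-03]
```

>>> carry_out --steps '[0,0.045,0,0,0,0,0,0,0.09,0,0,0,0,0,0,0.135,0,0,0,0,0,0,0.18,0,0,0,0,0,0,0.225,0,0,0,0,0,0,0.27,0,0,0,0,0,0,0.315,0,0,0,0,0,0.001,0.35,0,0,0,0,0,0.001,0.3755,0,0,0,0,0,0.001,0.3755,0.01,0,0,0,0,0.001,0.3755,0.019,0,0,0,0,0.001,0.3755,0.019,0,0,0,0,0.001,0.3755,0.019,0,0,0,0]'

```text
time_s: 29.7
eef_pos: [0.6046, 0.1295, 0.2887]
eef_rot: [-0.001, 0.228, 0.974, -0.0]
wrist_force: [-0.8, 0.5, -0.2]
opening: 0.202
grasp_force: 59.0
```

```bash
python3 - <<'E'
from h import *
o=ctrl.get_obs();print(o['eef_rot'],shift([.6046,.1311,.2703]).round(4))
E
```

```text
[-1.13675274e-03  2.28126221e-01  9.73630820e-01 -4.02080475e-04] [0.0006 0.0015 0.0184]
```

>>> carry_out --steps '[0.0003,0.001,0.004,0,0,0,0,0.0003,0.001,0.008,0,0,0,0,0.0003,0.001,0.012,0,0,0,0,0.0003,0.001,0.015,0,0,0,0,0.0003,0.001,0.018,0,0,0,0,0.0003,0.001,0.02,0,0,0,0,0.0003,0.001,0.021,0,0,0,0,0.0003,0.001,0.021,0,0,0,0]'

```text
time_s: 30.5
eef_pos: [0.6059, 0.1317, 0.2703]
eef_rot: [0.001, 0.227, 0.974, 0.0]
wrist_force: [-2.4, 0.6, 5.5]
opening: 0.201
grasp_force: 59.7
```

>>> carry_out --steps '[0,0,0.0015,0,0,0,0,0,0,0.0015,0,0,0,0,0,0,-0.001,0,0,0,0,0,0,-0.001,0,0,0,0.6,0,0,-0.001,0,0,0,1,0,0,-0.001,0,0,0,1,0,0,-0.001,0,0,0,1,0,0,-0.001,0,0,0,1,0,0,-0.03,0,0,0,1,0,0,-0.08,0,0,0,1,-0.04,0,-0.12,0,0,0,1,-0.075,0,-0.13,0,0,0,1,-0.12,-0.12,-0.13,0,0,0,1,-0.12,-0.12,-0.13,0,0,0,1,-0.12,-0.12,-0.13,0,0,0,1,-0.12,-0.12,-0.13,0,0,0,1]'

```text
time_s: 32.1
eef_pos: [0.6596, -0.0333, 0.3984]
eef_rot: [-0.0, 0.23, 0.973, -0.001]
wrist_force: [0.0, 0.8, -0.1]
opening: 0.997
grasp_force: 0.0
```

```bash
python3 - <<'E'
from h import *
o=ctrl.get_obs();print(o['eef_pos'],o['opening'],o['wrist_force'])
a=ctrl.camera('scene')[:,:,::-1];b=ctrl.camera('side')[:,:,::-1]
A=cv2.resize(a[80:240,230:370],None,fx=2.85,fy=3.5);B=cv2.resize(b[80:240,270:400],None,fx=3,fy=3.5)
A=cv2.resize(a[80:240,230:370],(490,560));B=cv2.resize(b[100:240,300:375],(300,560))
cv2.imwrite('pics/fin.png',np.hstack([A,B]))
Z=[.054,.072,.1,.138,.188,.214]
for n in('scene','side'):
    c=cam(n);print(n,[proj(c,[.605,.131,z]).round(1).tolist() for z in Z])
E
```

```text
[ 0.65962056 -0.03330444  0.39843527] 0.9971565695834615 [ 0.03808576  0.76375376 -0.09512471]
scene [[309.9, 167.0], [309.8, 161.8], [309.6, 153.4], [309.3, 141.6], [309.0, 125.2], [308.8, 116.2]]
side [[340.4, 172.4], [340.7, 167.2], [341.1, 159.1], [341.8, 147.8], [342.6, 132.4], [343.0, 124.2]]
```

View pics/fin.png

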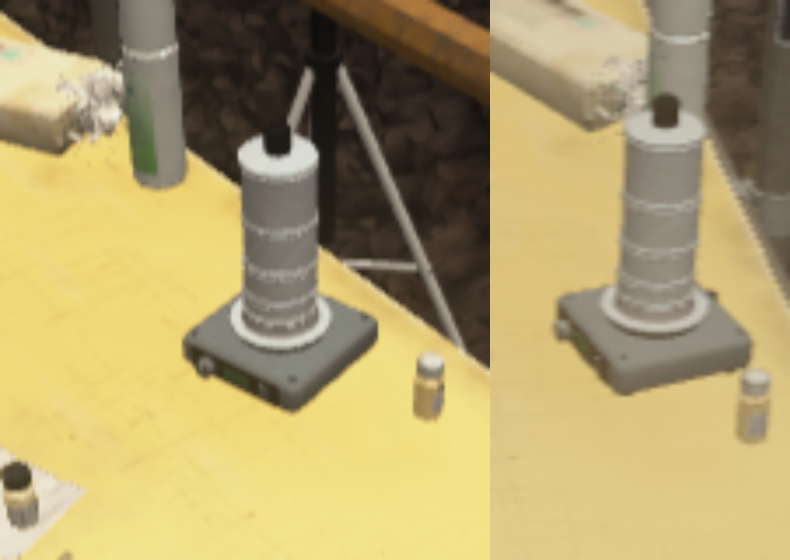

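The column stands straight with even seams and the lid flat. The knob top is at scene row 115 and side row 124, against 116 and 124 predicted. Both vials stand undisturbed.

```bash
python3 -c "
from bench import ctrl
print(ctrl.hand_in())"
```

```text
the job is handed in; nothing more can be done
None
```

The sieve column is built on the shaker (pan, fine, medium, coarse, lid); camera and height checks showed every piece fully home and level and both vials untouched. I did not re-check the loupe, which the arm never went near, and I handed the job in at about 32 s of the 125 s.

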